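# Lock the spring tilt plate level with its crossbar

### The arm

A 6-joint arm with a two-finger parallel gripper is mounted at the origin on the work surface. World frame = base frame: x ahead of the robot, y to its left, z up, the work surface at z = 0. Lengths are in m, angles in degrees, forces in N, time in s.
With the tool pointing down it reaches from about 0.25 to 0.725 m from the base axis. Payload 9.7 kg.
Tool frame: the origin (TCP) lies between the finger pads; the fingertips stand 19 mm ahead of it and the grasp point (between the pads) is the TCP; z points along the fingers, y is the line along which they close (so a half turn about z gives the same grasp; the last joint's range is limited). The gripper opens to 85 mm and grips with 20 to 120 N. Pads are 22 mm wide; open, the fingers measure 114 mm over their backs; the gripper's body (76 mm by 85 mm) begins 54 mm behind the grasp point. The pads swing forward as they close: fully open they stand 13 mm farther back than shut.
Start: joints at [64.114, 4.979, 10.078, 95.1, 0, 90], TCP at [0.24, 0.495, 0.25] pointing down, gripper open.
Joint ranges: [-179.16, 179.16], [-48.56, 103.87], [-65.8, 70.77], [-126.05, 130.52], [-82.76, 87.17], [-180, 180]. Speed limits (degrees/s): [127.2, 127.2, 147.25, 180, 180, 180].

### API

Orientations are given as [roll, pitch, yaw] about the fixed x, y, z axes, in that order (R = Rz(yaw) Ry(pitch) Rx(roll)).
In Python, from workcell import telemetry, camera, calibration, workorder gives the robot as it stands.
- The arm moves only by the tool play_rows, never from a script. Its argument "increments" is a list of rows, each a list of 3 entries, a list of its own where there are three numbers: the shift along the tool's x, y, z in mm, then the turn, a rotation vector about the tool's x, y, z in degrees, then the closure, from 0 (fully open) to 1 (shut). In form: [[[x, y, z], [ax, ay, az], jaw], ...]. A call has 1 to 20 rows; each row is the pose to reach, as a shift and turn from the pose commanded when the call began, along the tool's axes at that moment; what a row does not reach only later rows make up. A row lasts 1/10 s, in which the tool goes at most 50 mm and 8.59 degrees, less where a joint would pass 70% of its speed; a pose out of reach is approached as far as the arm can. A call with a gripper value outside its range is refused whole. The fingers move at their own pace and stop on an object; "grip_force" is the grip in N (left out, the last holds). Time passes only in rows, so rows that repeat a pose let the fingers close. It gives the time, the measured TCP pose, the force, the opening and the grip force at its end, in the units of the state.
- telemetry.get_obs(): the state, without advancing time (a new reading comes with each control period).
- camera(name): name is "scene" or "top" or "wrist"; returns (picture, depth): 384x512x3 uint8, red, green, blue; 384x512 float32, m along the optical axis (not along the pixel's ray), 0 where there is no reading.
- calibration(name): a dict with "vertical_fov" (degrees; the focal length in pixels is half the picture's height over the tangent of half this angle, whatever the lens; pixels are square), "cx", "cy" (the principal point, pixels), "k1" (the pictures are not rectified: a ray, as slopes to the right and down, at radius r is drawn at 1 + k1 r^2 times it, then the intrinsics apply), "rvec" (rotation vector, rad) and "tvec" (3), from world to camera coordinates, as OpenCV has them; the wrist camera has in their place "hand_eye" (4x4, takes a point from camera to tool coordinates, whose origin is the TCP and whose axes are the flange's). Camera axes: x right, y down, z forward; pixel columns grow to the right and rows downward; lengths in m; the calibration is good to about 2 mm. A picture is of the moment at which its call begins: read the wrist's pose just before it. calibration takes no time and is no camera call.
- workorder.job_done(): hands the job in; it is judged then, once.
The state is a dict: "time": time; "q": joint angles; "qd": joint speeds; "joint_efforts": joint torques, N m; "ee_pos": TCP position; "tcp_rot": TCP orientation; "wrist_force": force on the tool from outside, world axes, zero at the start; "torque": the same for the moment, N m; "opening": finger opening in m; "grasp_force": force on a finger pad.
Only numpy, scipy, OpenCV 4.12 (cv2) and the standard library are available. Lean on these libraries where they do the work, as an engineer would, in place of code of your own. Each camera call takes 0.05 s, during which the arm holds its last target. There are 200 camera calls.

### The job

Pick up the steel crossbar by its wooden grip, lay it across the raised tilt plate of the carving stand, in front of the two hooks, and press the plate down against its spring until it lies level on its stop. Keep it down, slide the crossbar under both hooks until it is fully home against their posts, then let go so that it holds the plate level by itself. Press firmly but do not force the stand (the spring needs about 13 N; stay well under 40 N), and leave the other things on the bench where they are.

Things in the scene. Friction and masses are not known exactly. Their poses are not given: they have to be found in the camera images.
- crossbar: Loose locking bar: a flat steel bar 22 (x) x 124 (y) x 10 mm thick with an upright wooden grip on its middle, 14 mm thick (x), 50 mm long (y), rising from the bar's top to 54 mm above its underside. 0.18 to 0.35 kg. Origin: centre of the bar's underside; y along the bar, z up. It works either way round. Starts flat on the bench, grip up.
- stand: Fixed carving stand, base 220 (x) x 160 (y) mm; origin centre of its underside, on the bench, yaw within 0.35 rad. On it a carriage carries plate and hooks. A screw has set the carriage 0 to 20 mm above its lowest setting; this is NOT reported: find it by touch. Heights given (also the points) are for the lowest setting: add the unknown 0 to 20 mm.
- press (a point): Where to press: stand x = -10 mm, y = 0, z = 83 mm (level plate's top at the lowest carriage setting), clear of the hook lips; same axes as the stand. Bar laid here parallel to the stand's y: the raised plate meets it 25 to 30 mm higher; pressing takes about 7 N at first, 13 N at level (bar weight of 2 to 3.5 N included), then a firm stop. Then slide towards the stand's -x.
- home (a point): Where the bar's underside centre ends: stand x = -51 mm, y = 0, z = 83 mm (again at the lowest carriage setting), bar parallel to the stand's y, touching both hook posts. The spring then lifts the bar against the hooks with about 8 N. Same axes as the stand.
- hooks (a point): Midpoint between the two steel hooks, stand x = -40 mm (front of the flat arms), z = 95.5 mm (their underside at the lowest setting). Hooks centred at y = +-56 mm, each 20 mm wide, open to +x; post stop faces at x = -62 mm, flared lips reach x = -30 mm. Arm undersides 12.5 mm above the level plate's top (bar: 10 mm); arms and lips end at most 23 mm above it.
- hinge (a point): Plate hinge axis, along the stand's y, at stand x = +70 mm, z = 77 mm at the lowest setting. The aluminium plate, 148 x 84 x 8 mm, runs from here to its raised free edge at stand x = -78 mm; its top is 6 mm above the axis when level.
- plate (a joint): Angle of the tilt plate above level, rad: 0 = level, on its stop; 0.30 = fully raised by its spring (start). Locked by the crossbar it reads about 0.02.
- sanding_block: Bystander: cork and wood sanding block, 50 x 90 x 28 mm, loose; origin centre of underside.
- handpiece_a: Bystander: dark rotary handpiece lying along its x, 150 mm long, 25 mm thick, loose; origin below its middle, on the bench.
- handpiece_b: Bystander: bright rotary handpiece, same size, loose; origin likewise.
- drum: Bystander: brown sanding drum standing upright, 30 mm diameter, 30 mm tall, loose; origin centre of underside.
- carving: Bystander: carved bone-white knife handle lying flat, about 170 x 40 x 22 mm along x, loose; origin below it, on the bench.
- burr_pot: Bystander: white pot, 72 mm diameter, 65 mm tall, loose; origin centre of underside.
There are look-alikes about, which are no part of the job. Leave any purple or turquoise look-alike of the crossbar alone.

How it is judged (in metres and radians):
On the way, in this order (a step that is already met when the one before it is completed fails the run):
1. the crossbar has been lifted off the bench (height (world z) of crossbar above 0.05 m), for 0.1 s.
2. the plate is pressed level by the crossbar (value of joint plate below 0.03 rad and contact force between crossbar and stand above 3 N), for 0.2 s.
At the end, for the whole second after the job is handed in: The plate stays level (under 0.045 rad) with the crossbar at rest, released, lying flat (0.10 rad) across the plate under both hooks: its centre between 44 and 60 mm on the -x side of the stand's origin (home is 51), within 10 mm of the middle sideways, parallel to the stand's y within 0.12 rad (value of joint plate below 0.045 rad and x of crossbar in the frame of stand between -0.06 and -0.044 m and y of crossbar in the frame of stand between -0.01 and 0.01 m and angle between the y axis of crossbar and the y axis of stand, either way round below 0.12 rad and angle between crossbar's own z axis and vertical below 0.1 rad and linear speed of crossbar below 0.01 m/s and velocity of joint plate below 0.05 rad/s); the robot touches nothing.
It fails at once if the stand (plate, hooks or base) is loaded with more than 40 N (contact force between anything else and stand above 40 N).
It fails at once if another thing on the bench is moved by more than 30 mm (distance of any of sanding_block, handpiece_a, handpiece_b, drum, carving, burr_pot from where it was at the start of the episode above 0.03 m).
It also fails if it takes over 48 s, if anything falls off the work surface, if the arm or the gripper's body presses on something with over 40 N, if the wrist force passes 120 N, or if a joint passes its speed limit or range.

## Working session

There is one attempt and no reset: what is moved stays moved. The work goes in short steps, Python scripts to look and compute and a tool call to move; the robot and the scene stay as the last step left them, time stands still between calls to the robot, and variables do not carry over. Pictures are saved under pics/ and viewed, at most 10 in all, crops included, and the job is handed in when it is done.

Besides the shell and the picture viewer there is one more tool, called after "Request:" as name(argument=value, ...), one argument or row to a line, values as JSON. play_rows: Moves the arm, as the interface text tells. Its arguments: {"type":"object","properties":{"increments":{"type":"array"},"grip_force":{"type":"number"}},"required":["increments"]}

```bash
mkdir -p pics; ls
cat > h.py <<'E'
import numpy as np, cv2
from workcell import telemetry, camera, calibration, workorder
from scipy.spatial.transform import Rotation as R
def pose(c, obs=None):
    if 'hand_eye' in c:
        T=np.eye(4); T[:3,:3]=R.from_euler('xyz',obs['tcp_rot'],degrees=True).as_matrix(); T[:3,3]=obs['ee_pos']
        M=T@np.array(c['hand_eye']); return M[:3,:3],M[:3,3]
    Rm=cv2.Rodrigues(np.array(c['rvec'],float))[0]; return Rm.T,-Rm.T@np.array(c['tvec'],float).ravel()
def rays(c,uv,shape=(384,512)):
    f=shape[0]/2/np.tan(np.radians(c['vertical_fov'])/2)
    d=(np.atleast_2d(uv)-[c['cx'],c['cy']])/f; s=d.copy()
    for _ in range(20): s=d/(1+c['k1']*(s**2).sum(1,keepdims=True))
    return np.c_[s,np.ones(len(s))]
def onplane(c,uv,z,obs=None):
    Rm,t=pose(c,obs); d=rays(c,uv)@Rm.T; return t+d*((z-t[2])/d[:,2])[:,None]
def cloud(c,dep,obs=None):
    v,u=np.mgrid[:384,:512]; Rm,t=pose(c,obs)
    P=(rays(c,np.c_[u.ravel(),v.ravel()])*dep.reshape(-1,1))@Rm.T+t
    P[dep.ravel()<=0]=np.nan; return P.reshape(384,512,3)
E
python3 - <<'E'
from h import *
o=telemetry.get_obs(); print(o)
for n in ('scene','top','wrist'):
    im,d=camera(n); np.savez(n+'0.npz',im=im,d=d); cv2.imwrite(f'pics/{n}0.png',im[...,::-1])
    print(n,calibration(n))
a=[cv2.imread(f'pics/{n}0.png') for n in('scene','top','wrist')]
E
```

```text
pics
{'time': 0.0, 'q': array([6.41111332e+01, 5.01282329e+00, 1.00351918e+01, 9.50984215e+01,
       1.97346939e-03, 8.99998703e+01]), 'qd': array([-0.00495625, -0.03661901,  0.02766488, -0.05541672, -0.18839623,
       -0.06326805]), 'joint_efforts': array([ 3.22715736e-03, -5.20387137e+01,  4.64804757e+01,  1.62244641e-02,
        2.57454549e-04,  1.46391648e-05]), 'ee_pos': array([0.24005404, 0.49463735, 0.24957311]), 'tcp_rot': array([-1.79923947e+02, -1.97363983e-03,  1.54111260e+02]), 'wrist_force': array([0.20668679, 0.52873222, 0.20608287]), 'torque': array([ 0.0253458 , -0.00298742, -0.01457386]), 'grasp_force': 0.0, 'opening': 0.08534600169266761}
scene {'vertical_fov': 52.050937004030146, 'cx': 253.5178807850179, 'cy': 192.25011098022236, 'k1': -0.005165556614789975, 'rvec': array([ 2.26837647,  0.94667331, -0.34947881]), 'tvec': array([-0.34963289, -0.24765897,  1.68406176])}
top {'vertical_fov': 54.57430994436538, 'cx': 253.5854373454418, 'cy': 188.58996473714518, 'k1': 0.02698372648529031, 'rvec': array([ 2.14804147, -2.16285889,  0.11490247]), 'tvec': array([-0.00322196,  0.5599408 ,  1.30516132])}
wrist {'vertical_fov': 60.826530380582476, 'cx': 251.26442758864053, 'cy': 196.27631271934308, 'k1': -0.029787802659056138, 'hand_eye': array([[ 1.49084672e-04, -9.65504431e-01, -2.60386581e-01,
         6.48134227e-02],
       [ 9.99999752e-01, -3.52765805e-05,  7.03355484e-04,
         1.75849777e-04],
       [-6.88278384e-04, -2.60386622e-01,  9.65504186e-01,
        -1.24090765e-01],
       [ 0.00000000e+00,  0.00000000e+00,  0.00000000e+00,
         1.00000000e+00]])}
```

View pics/top0.png

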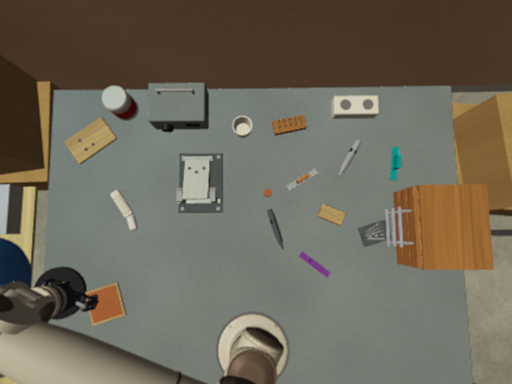

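View pics/scene0.png

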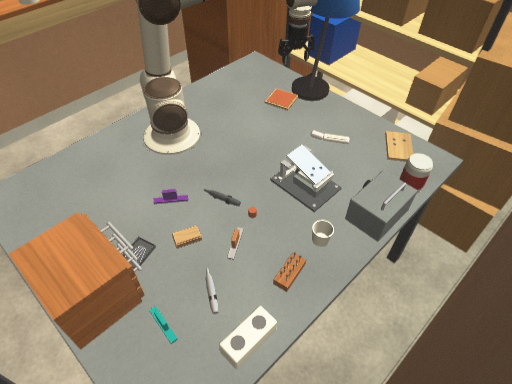

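The top view shows the crossbar (wooden grip, steel bar) near pixel (302,180), the stand near (200,183) with its hooks at about row 195, the purple look-alike at (314,264) and the turquoise one at (395,163). I'll measure both targets next.

Run:
```python
from h import *
z=np.load('top0.npz'); im,d=z['im'],z['d']; c=calibration('top'); P=cloud(c,d)
a=cv2.resize(im[145:220,165:240],None,fx=6,fy=6,interpolation=0); b=cv2.resize(im[160:200,280:325],None,fx=6,fy=6,interpolation=0)
o=np.zeros((450,730,3),np.uint8); o[:,:450]=a; o[:240,455:455+270]=b
cv2.imwrite('pics/crop.png',o[...,::-1])
H=P[...,2]; print('bench z',np.nanmedian(H[220:260,150:230]))
# crossbar
sub=np.zeros(H.shape,bool); sub[162:198,282:325]=1
m=sub&(H>0.005); uv=np.argwhere(m)[:,::-1].astype(np.float32)
print('bar',m.sum(),H[m].max(),cv2.minAreaRect(P[m][:,:2].astype(np.float32)))
g=sub&(H>0.03); print('grip',g.sum(),np.median(P[g],0),cv2.minAreaRect(P[g][:,:2].astype(np.float32)))
s=np.zeros(H.shape,bool); s[140:225,165:240]=1
m=s&(H>0.006); r=cv2.minAreaRect(P[m][:,:2].astype(np.float32)); print('stand',m.sum(),r)
print(np.round(H[150:216:3,172:230:4]*1000).astype(int))
```

```text
bench z -0.00048521608267471095
bar 246 0.05915612991211594 ((0.5946528315544128, -0.1931823492050171), (0.14311076700687408, 0.13178274035453796), 86.35175323486328)
grip 62 [ 0.59551653 -0.18269791  0.05263314] ((0.5968300104141235, -0.18294945359230042), (0.013841133564710617, 0.04969318211078644), 30.238311767578125)
stand 2661 ((0.587658166885376, 0.18257923424243927), (0.2718728482723236, 0.3049432635307312), 89.9528579711914)
[[  3  -4   0  -5  -3  -1  -1  -1  -3  -1  -1  -2   7  -2   2]
 [ -4  -1   1   0  -1   6   9   9   5  10  12  10  10  -4  -4]
 [ -1   1  15  21  14  85  87  84  88  85  13   4  16  -2  -1]
 [ -3   0   6  90  94  91  94  93  92  90  88  11  15   4  -3]
 [ -1   3  13  13  92  98  93  94  96  93  12  11  13   0  -3]
 [ -2  -1  11  13  98  99 100 100  98  96  14  10  14   6   0]
 [  0   0  13  12 105 102 103 101 100 102  12  11   9   0   0]
 [ -1  -1  12 103 103 101 107 108 105 106   6  10   8  -1  -1]
 [ -1   2  11 110 109 110 110 106 108 102  13  14  13  -3   1]
 [  3   1   9 116 111 115 109 108 111 110  11   8  14   3   0]
 [ -2   0  12 112 118 112 114 117 116 109  14  14  10   2   0]
 [  2   2  10 117 118 126 112 116 119  46  17  18  11   1  -2]
 [ -2  -3   7 122 122 126 125 124 126  50  14   6  18  -2   6]
 [  3  -5 109 125 126 121 119 127 129  43 114  10  12  -1  -1]
 [ -1  -2 110 128 128 125 129 122 126  12 113  13  17   1   1]
 [  1 113 111 130 132 130 133 130 133  17 111  15  13  -3   6]
 [ -5 112 116 132 135 134 138 139 133  14 111  76  12   2   0]
 [ -5  -1 101  74  36  37  45  37  39  39  92  78  26  -2   3]
 [  0  -4  13  12  15   8  12  14  11  13  12  11   7   3   1]
 [  1   4  11  12   6  14  13   7  11  14  10  17  13  -3   1]
 [ -1  -2   8  11  15  13   7  12  12  11  11   8  14   1  -2]
 [ -7   2   0  -3   0   0   0   1   0   1   4   2   0  -1  -2]]
```

View pics/crop.png

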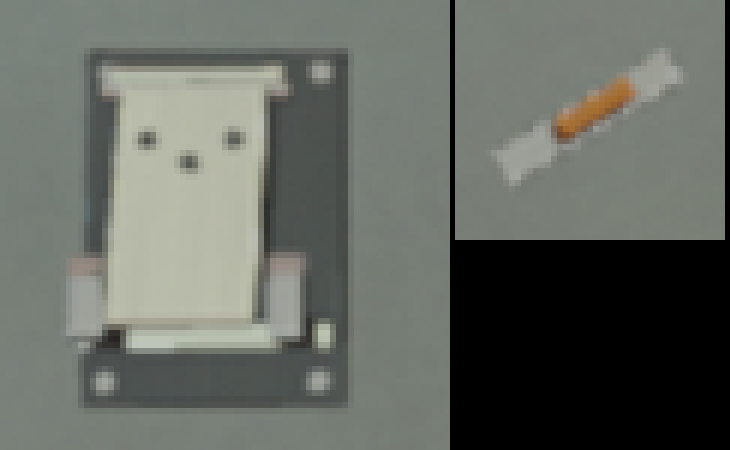

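The crop shows the stand's plate between its hooks, with yaw near zero, and the bar lying at about 121° yaw. I'll go over the stand and take a closer wrist view.

Request:
play_rows(
  increments=[
    [[-44,-14,-5],[0,0,6],0],
    [[-88,-28,-10],[0,0,13],0],
    [[-132,-40,-15],[0,0,19],0],
    [[-176,-54,-20],[0,0,26],0],
    [[-220,-68,-25],[0,0,32],0],
    [[-266,-81,-30],[0,0,38],0],
    [[-310,-94,-35],[0,0,45],0],
    [[-355,-108,-40],[0,0,51],0],
    [[-400,-122,-45],[0,0,58],0],
    [[-444,-135,-50],[0,0,64],0],
    [[-444,-135,-50],[0,0,64],0],
    [[-444,-135,-50],[0,0,64],0],
  ],
)

```text
time: 1.35
ee_pos: [0.5811, 0.1787, 0.2995]
tcp_rot: [-179.9, 0.0, 90.0]
wrist_force: [-0.6, 0.5, 0.7]
opening: 0.0853
grasp_force: 0.0
```

Run:
```python
from h import *
o=telemetry.get_obs(); im,d=camera('wrist'); np.savez('w1.npz',im=im,d=d,p=o['ee_pos'],r=o['tcp_rot'])
print(o['time'],o['ee_pos'],o['tcp_rot'],o['q']); cv2.imwrite('pics/w1.png',im[...,::-1])
c=calibration('wrist'); P=cloud(c,d,o); H=P[...,2]
base=(H>.006)&(H<.02)
lab=(H>.006)
n,l,st,ce=cv2.connectedComponentsWithStats(cv2.morphologyEx(lab.astype(np.uint8),2,np.ones((5,5))))
for i in range(1,n):
    if st[i,4]>300:
        Q=P[l==i]; b=Q[Q[:,2]<.022]; print(i,st[i],Q[:,2].max(), cv2.minAreaRect(b[:,:2].astype(np.float32)) if len(b)>10 else'')
```

```text
1.35 [0.58112255 0.17871114 0.29946376] [-1.79920464e+02  9.37605437e-03  9.00372151e+01] [1.70878187e+01 1.50135501e+01 2.71084547e+01 1.02173693e+02
 1.43571723e-02 1.07050600e+02]
1 [  413     0    99   196 17052] 0.11333595249207012 ((0.791677713394165, 0.2591016888618469), (0.005436343140900135, 0.1971626579761505), 0.42827150225639343)
2 [  166    89   182   145 22772] 0.1376100188164256 ((0.5890231132507324, 0.1873241513967514), (0.2207348793745041, 0.16009102761745453), 0.06353393942117691)
3 [    0   245   512   139 41099] 0.37889294386596795 ((0.6175202131271362, -0.012094765901565552), (0.40684112906455994, 0.0557066835463047), 15.595264434814453)
```

View pics/w1.png

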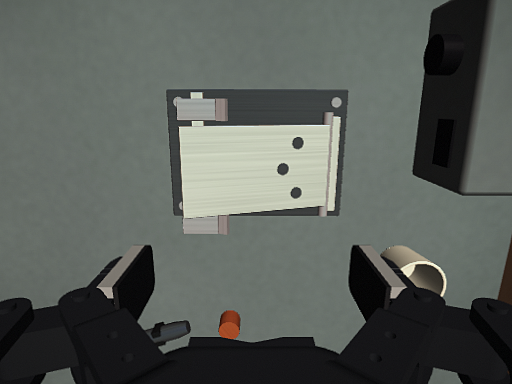

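The wrist view shows the stand square in the picture: base corners at (168,90) to (348,215), hooks at (200,108) and (205,225). Its measured size of 220.7 x 160.1 mm matches the given one. Centre is (0.589, 0.187), yaw about 0. Next I'll look at the bar.

Request:
play_rows(
  increments=[
    [[-46,1,6],[0,0,-4],0],
    [[-92,2,12],[0,0,-8],0],
    [[-138,4,18],[0,0,-12],0],
    [[-184,5,25],[0,0,-16],0],
    [[-230,6,31],[0,0,-20],0],
    [[-276,7,37],[0,0,-24],0],
    [[-322,8,43],[0,0,-28],0],
    [[-368,10,50],[0,0,-31],0],
    [[-368,10,50],[0,0,-31],0],
    [[-368,10,50],[0,0,-31],0],
  ],
)

```text
time: 2.4
ee_pos: [0.591, -0.188, 0.2501]
tcp_rot: [-180.0, -0.0, 121.1]
wrist_force: [0.2, -0.1, -0.4]
opening: 0.0856
grasp_force: 0.0
```

Run:
```python
from h import *
c=calibration('wrist')
w=np.load('w1.npz'); P=cloud(c,w['d'],dict(ee_pos=w['p'],tcp_rot=w['r']))
for nm,(r0,r1,c0,c1) in dict(h1=(94,126,172,232),h2=(216,238,178,232)).items():
    Q=P[r0:r1,c0:c1].reshape(-1,3); Q=Q[(Q[:,2]>.085)&(Q[:,2]<.122)]; print(nm,len(Q),np.percentile(Q,[3,50,97],axis=0).round(4).tolist(), cv2.minAreaRect(Q[:,:2].astype(np.float32)))
Q=P[130:205,185:320].reshape(-1,3); Q=Q[Q[:,2]>.07]; A=np.c_[Q[:,:2]-[.589,.1873],np.ones(len(Q))]; print('plate fit',np.linalg.lstsq(A,Q[:,2],rcond=None)[0])
o=telemetry.get_obs(); im,d=camera('wrist'); print(o['time'],o['ee_pos'],o['tcp_rot'],o['q'])
cv2.imwrite('pics/w2.png',im[...,::-1])
P=cloud(c,d,o); H=P[...,2]; hsv=cv2.cvtColor(im,cv2.COLOR_RGB2HSV)
near=np.hypot(P[...,0]-.595,P[...,1]+.186)<.1
g=near&(H>.03)&(H<.07); Q=P[g]; print('grip',g.sum(),np.median(Q,0),cv2.minAreaRect(Q[Q[:,2]>.047][:,:2].astype(np.float32)))
b=near&(H>.005)&(H<.07)
b=cv2.morphologyEx(b.astype(np.uint8),2,np.ones((3,3)))>0
Q=P[b]; print('bar',b.sum(),cv2.minAreaRect(Q[:,:2].astype(np.float32)))
q=P[b&(H<.02)]; print('steel',cv2.minAreaRect(q[:,:2].astype(np.float32)),np.median(q[:,2]))
```

```text
h1 1140 [[0.514, 0.2334, 0.1111], [0.5361, 0.2432, 0.1131], [0.5584, 0.2521, 0.1148]] ((0.535855770111084, 0.24315090477466583), (0.019740665331482887, 0.04708647355437279), 89.83859252929688)
h2 792 [[0.5139, 0.1215, 0.1112], [0.5373, 0.1301, 0.1133], [0.5584, 0.1391, 0.1149]] ((0.5359500646591187, 0.13002373278141022), (0.04696962609887123, 0.02021290734410286), 1.6142733097076416)
plate fit [-3.07201740e-01 -2.01769672e-04  1.14651727e-01]
2.4 [ 0.59098982 -0.18797678  0.25007949] [-1.79988529e+02 -4.26925572e-02  1.21113894e+02] [-1.76527333e+01  1.50504785e+01  2.15607991e+01  9.65499879e+01
  1.95129267e-02  4.12333615e+01]
grip 710 [ 0.59734651 -0.18290414  0.0543651 ] ((0.5983087420463562, -0.18415482342243195), (0.01326180063188076, 0.049196645617485046), 31.16064453125)
bar 2144 ((0.5986679792404175, -0.1848328411579132), (0.021937575191259384, 0.12351568043231964), 30.9727840423584)
steel ((0.5986679792404175, -0.1848328411579132), (0.021937575191259384, 0.12351568043231964), 30.9727840423584) 0.010564947683140091
```

View pics/w2.png

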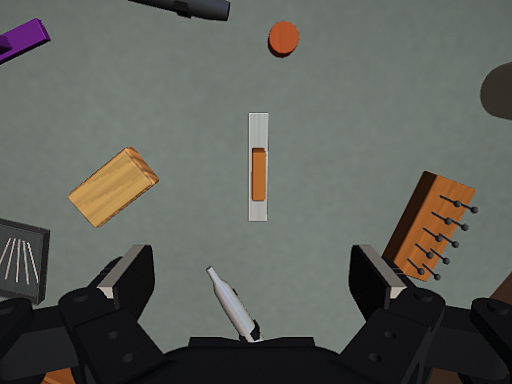

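The wrist view shows the bar vertical at (258,167) with its grip at (259,175). Measured size is 21.9 x 123.5 mm and 54 mm high, which matches. The drum, sanding block, pin rack and handpiece are all clear of the fingers, so I'll grasp.

Request:
play_rows(
  increments=[
    [[-1,8,45],[0,0,0],0],
    [[-1,8,90],[0,0,0],0],
    [[-1,8,135],[0,0,0],0],
    [[-1,8,175],[0,0,0],0],
    [[-1,8,200],[0,0,0],0],
    [[-1,8,216],[0,0,0],0],
    [[-1,8,216],[0,0,0],0],
    [[-1,8,216],[0,0,0],0.5],
    [[-1,8,216],[0,0,0],1],
    [[-1,8,216],[0,0,0],1],
    [[-1,8,216],[0,0,0],1],
    [[-1,8,216],[0,0,0],1],
    [[-1,8,216],[0,0,0],1],
    [[-1,8,216],[0,0,0],1],
    [[-1,8,216],[0,0,0],1],
  ],
  grip_force=70,
)

```text
time: 3.95
ee_pos: [0.5991, -0.1854, 0.0349]
tcp_rot: [180.0, 0.0, 121.1]
wrist_force: [0.0, -1.1, 6.1]
opening: 0.0133
grasp_force: 68.9
```

Request:
play_rows(
  increments=[
    [[0,0,-25],[0,0,0],1],
    [[0,0,-60],[0,0,0],1],
    [[0,0,-100],[0,0,0],1],
    [[20,11,-140],[0,0,2],1],
    [[55,29,-170],[0,0,5],1],
    [[95,51,-185],[0,0,9],1],
    [[137,73,-190],[0,0,13],1],
    [[180,96,-190],[0,0,17],1],
    [[222,118,-190],[0,0,21],1],
    [[264,140,-190],[0,0,25],1],
    [[300,160,-190],[0,0,28.5],1],
    [[322,171,-190],[0,0,30.5],1],
    [[329,175,-190],[0,0,31.1],1],
    [[329,175,-190],[0,0,31.1],1],
    [[329,175,-190],[0,0,31.1],1],
    [[329,175,-190],[0,0,31.1],1],
  ],
)

```text
time: 5.55
ee_pos: [0.5787, 0.1856, 0.2242]
tcp_rot: [-180.0, 0.0, 90.0]
wrist_force: [-0.4, -1.8, -2.7]
opening: 0.0132
grasp_force: 68.5
```

Run:
```python
from h import *
c=calibration('wrist')
o=telemetry.get_obs(); im,d=camera('wrist'); print({k:np.round(o[k],4) for k in ('time','ee_pos','tcp_rot','wrist_force','torque','opening')})
cv2.imwrite('pics/w3.png',im[...,::-1])
P=cloud(c,d,o); T=P-o['ee_pos']
np.savez('w3.npz',im=im,d=d,p=o['ee_pos'],r=o['tcp_rot'])
m=(abs(T[...,0])<.03)&(T[...,1]>.02)&(T[...,1]<.08)&(T[...,2]<-.005)&(T[...,2]>-.06)
Q=P[m]; print(m.sum(), np.median(Q[:,2]))
if m.sum()>20: print(cv2.minAreaRect(Q[:,:2].astype(np.float32)), Q.min(0),Q.max(0)); A=np.c_[Q[:,:2]-o['ee_pos'][:2],np.ones(len(Q))]; print(np.linalg.lstsq(A,Q[:,2],rcond=None)[0])
```

```text
{'time': np.float64(5.55), 'ee_pos': array([0.5787, 0.1856, 0.2242]), 'tcp_rot': array([-1.799892e+02,  1.900000e-02,  8.995440e+01]), 'wrist_force': array([-0.3767, -1.7932, -2.6886]), 'torque': array([ 0.0086, -0.0628, -0.0071]), 'opening': np.float64(0.0132)}
4484 0.19982577854562533
((0.5796698331832886, 0.2273975908756256), (0.022125497460365295, 0.04339249059557915), 0.06783953309059143) [0.56861671 0.20568868 0.19724823] [0.59074271 0.24908382 0.21920947]
[-0.00075088 -0.09312253  0.20459742]
```

View pics/w3.png

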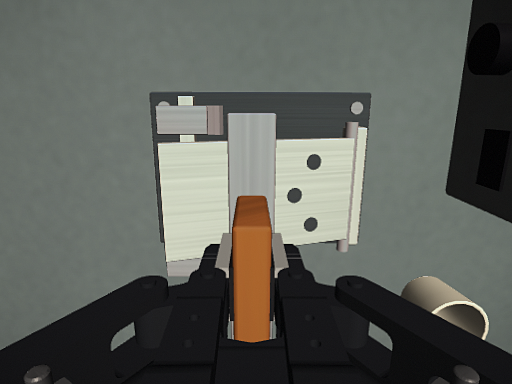

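The wrist view shows the bar held square in front of the hooks: bar end at (252,115), hook lip at (222,120). Bar centre is at stand (-9, 0) mm and its underside is 34.5 mm below the TCP. Next, lower and press.

Request:
play_rows(
  increments=[
    [[0,0,25],[0,0,0],1],
    [[0,0,50],[0,0,0],1],
    [[0,0,60],[0,0,0],1],
    [[0,0,65],[0,0,0],1],
    [[0,0,69],[0,0,0],1],
    [[0,0,73],[0,0,0],1],
    [[0,0,77],[0,0,0],1],
    [[0,0,81],[0,0,0],1],
    [[0,0,85],[0,0,0],1],
    [[0,0,85],[0,0,0],1],
  ],
)

```text
time: 6.6
ee_pos: [0.579, 0.1872, 0.1411]
tcp_rot: [179.9, -0.1, 90.0]
wrist_force: [-2.6, -0.1, 7.0]
opening: 0.0133
grasp_force: 69.9
```

Request:
play_rows(
  increments=[
    [[0,0,2],[0,0,0],1],
    [[0,0,4],[0,0,0],1],
    [[0,0,6],[0,0,0],1],
    [[0,0,8],[0,0,0],1],
    [[0,0,9],[0,0,0],1],
    [[0,0,9],[0,0,0],1],
  ],
)

```text
time: 7.2
ee_pos: [0.5788, 0.1873, 0.1326]
tcp_rot: [179.9, -0.1, 90.0]
wrist_force: [-4.8, 0.1, 9.1]
opening: 0.0132
grasp_force: 70.1
```

Request:
play_rows(
  increments=[
    [[0,0,1],[0,0,0],1],
    [[0,0,2],[0,0,0],1],
    [[0,0,3],[0,0,0],1],
    [[0,0,3],[0,0,0],1],
  ],
)

```text
time: 7.6
ee_pos: [0.5787, 0.1873, 0.1297]
tcp_rot: [179.9, -0.1, 90.0]
wrist_force: [-4.4, 0.0, 9.5]
opening: 0.0134
grasp_force: 70.2
```

Request:
play_rows(
  increments=[
    [[0,0,1],[0,0,0],1],
    [[0,0,1],[0,0,0],1],
  ],
)

```text
time: 7.8
ee_pos: [0.5787, 0.1873, 0.1288]
tcp_rot: [179.9, -0.1, 90.0]
wrist_force: [-5.9, 0.0, 9.8]
opening: 0.0134
grasp_force: 70.1
```

Request:
play_rows(
  increments=[
    [[0,0,1],[0,0,0],1],
    [[0,0,1],[0,0,0],1],
  ],
)

```text
time: 8.0
ee_pos: [0.5787, 0.1873, 0.1278]
tcp_rot: [179.9, -0.1, 90.0]
wrist_force: [-5.7, 0.2, 9.7]
opening: 0.0133
grasp_force: 70.2
```

Request:
play_rows(
  increments=[
    [[0,0,0.5],[0,0,0],1],
    [[0,0,0.5],[0,0,0],1],
  ],
)

```text
time: 8.2
ee_pos: [0.5787, 0.1873, 0.1273]
tcp_rot: [179.9, -0.1, 90.0]
wrist_force: [-5.6, 0.0, 10.1]
opening: 0.0132
grasp_force: 70.2
```

Request:
play_rows(
  increments=[
    [[0,0,0.7],[0,0,0],1],
    [[0,0,0.7],[0,0,0],1],
  ],
)

```text
time: 8.4
ee_pos: [0.5787, 0.1873, 0.127]
tcp_rot: [179.9, -0.1, 90.0]
wrist_force: [-6.8, 0.5, 12.0]
opening: 0.0132
grasp_force: 70.8
```

Request:
play_rows(
  increments=[
    [[0,0,0.5],[0,0,0],1],
    [[0,0,0.5],[0,0,0],1],
  ],
)

```text
time: 8.6
ee_pos: [0.5787, 0.1873, 0.127]
tcp_rot: [179.8, -0.1, 90.0]
wrist_force: [-8.2, -0.3, 14.9]
opening: 0.0134
grasp_force: 71.1
```

Stop found: TCP z is 0.127, so the carriage setting is about 9.5 mm, which agrees with the vision estimate. Next, slide with the force watched.

Request:
play_rows(
  increments=[
    [[0,-2,0],[0,0,0],1],
    [[0,-4,0],[0,0,0],1],
    [[0,-7,0],[0,0,0],1],
    [[0,-10,0],[0,0,0],1],
    [[0,-12,0],[0,0,0],1],
    [[0,-12,0],[0,0,0],1],
  ],
)

```text
time: 9.2
ee_pos: [0.5687, 0.1874, 0.127]
tcp_rot: [179.6, -0.1, 90.0]
wrist_force: [3.1, 0.2, 9.1]
opening: 0.0132
grasp_force: 70.2
```

Request:
play_rows(
  increments=[
    [[0,-2,0.5],[0,0,0],1],
    [[0,-5,0.5],[0,0,0],1],
    [[0,-8,0.5],[0,0,0],1],
    [[0,-11,0.5],[0,0,0],1],
    [[0,-14,0.5],[0,0,0],1],
    [[0,-14,0.5],[0,0,0],1],
  ],
)

```text
time: 9.8
ee_pos: [0.555, 0.1875, 0.127]
tcp_rot: [179.5, -0.1, 90.0]
wrist_force: [3.5, -0.1, 11.9]
opening: 0.0133
grasp_force: 70.6
```

Request:
play_rows(
  increments=[
    [[0,-3,0],[0,0,0],1],
    [[0,-6,0],[0,0,0],1],
    [[0,-9,0],[0,0,0],1],
    [[0,-12,0],[0,0,0],1],
    [[0,-14,0],[0,0,0],1],
    [[0,-14,0],[0,0,0],1],
  ],
)

```text
time: 10.4
ee_pos: [0.5411, 0.1876, 0.127]
tcp_rot: [179.5, -0.1, 90.0]
wrist_force: [4.0, 0.1, 11.9]
opening: 0.0129
grasp_force: 70.6
```

Request:
play_rows(
  increments=[
    [[0,-1,0],[0,0,0],1],
    [[0,-2,0],[0,0,0],1],
    [[0,-2,0],[0,0,0],1],
  ],
)

```text
time: 10.7
ee_pos: [0.5393, 0.1875, 0.1269]
tcp_rot: [179.5, -0.1, 90.0]
wrist_force: [5.4, 1.3, 12.3]
opening: 0.013
grasp_force: 70.5
```

Request:
play_rows(
  increments=[
    [[0,-1,0],[0,0,0],1],
    [[0,-1,0],[0,0,0],1],
  ],
)

```text
time: 10.9
ee_pos: [0.5384, 0.1875, 0.1269]
tcp_rot: [179.5, -0.1, 90.0]
wrist_force: [5.4, -0.1, 11.1]
opening: 0.0132
grasp_force: 70.5
```

Request:
play_rows(
  increments=[
    [[0,-1,0],[0,0,0],1],
    [[0,-1,0],[0,0,0],1],
  ],
)

```text
time: 11.1
ee_pos: [0.5374, 0.1876, 0.127]
tcp_rot: [179.5, -0.1, 90.0]
wrist_force: [6.3, 0.9, 10.4]
opening: 0.0132
grasp_force: 70.5
```

Request:
play_rows(
  increments=[
    [[0,-1,0],[0,0,0],1],
    [[0,-1,0],[0,0,0],1],
  ],
)

```text
time: 11.3
ee_pos: [0.5364, 0.1876, 0.127]
tcp_rot: [179.5, -0.1, 90.0]
wrist_force: [5.2, 0.5, 11.6]
opening: 0.0132
grasp_force: 70.5
```

Request:
play_rows(
  increments=[
    [[0,-1,0],[0,0,0],1],
    [[0,-1,0],[0,0,0],1],
  ],
)

```text
time: 11.5
ee_pos: [0.536, 0.1875, 0.127]
tcp_rot: [179.4, -0.1, 90.0]
wrist_force: [8.9, -0.4, 9.4]
opening: 0.0133
grasp_force: 70.4
```

Request:
play_rows(
  increments=[
    [[0,-1,0],[0,0,0],1],
    [[0,-1,0],[0,0,0],1],
  ],
)

```text
time: 11.7
ee_pos: [0.5358, 0.1875, 0.127]
tcp_rot: [179.3, -0.1, 90.0]
wrist_force: [13.2, 0.9, 6.8]
opening: 0.0129
grasp_force: 70.3
```

Request:
play_rows(
  increments=[
    [[0,0,-1],[0,0,0],1],
    [[0,0,-2],[0,0,0],1],
    [[0,1,-3],[0,0,0],1],
    [[0,1,-4],[0,0,0],1],
    [[0,1,-4],[0,0,0],1],
  ],
)

```text
time: 12.2
ee_pos: [0.5359, 0.1875, 0.1295]
tcp_rot: [179.5, -0.1, 90.0]
wrist_force: [13.0, 1.4, -0.7]
opening: 0.0132
grasp_force: 69.5
```

Request:
play_rows(
  increments=[
    [[0,1,0],[0,0,0],1],
    [[0,1.5,0],[0,0,0],1],
    [[0,1.5,0],[0,0,0],1],
  ],
)

```text
time: 12.5
ee_pos: [0.5361, 0.1875, 0.1295]
tcp_rot: [179.7, -0.1, 90.0]
wrist_force: [6.2, 1.9, 4.6]
opening: 0.0133
grasp_force: 70.2
```

Run:
```python
from h import *
c=calibration('wrist'); o=telemetry.get_obs(); im,d=camera('wrist'); print({k:np.round(o[k],4) for k in ('time','ee_pos','wrist_force','torque')})
cv2.imwrite('pics/w4.png',im[...,::-1])
```

```text
{'time': np.float64(12.5), 'ee_pos': array([0.5361, 0.1875, 0.1295]), 'wrist_force': array([6.225 , 1.897 , 4.5588]), 'torque': array([ 0.1394, -1.291 , -0.1122])}
```

View pics/w4.png

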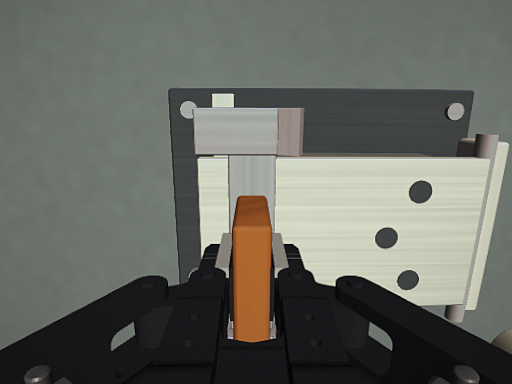

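The wrist view shows the bar under the hook arm at (240,132) with the plate level. Next, open the jaws gradually and retreat straight up.

Request:
play_rows(
  increments=[
    [[0,0,0],[0,0,0],0.8],
    [[0,0,0],[0,0,0],0.7],
    [[0,0,0],[0,0,0],0.5],
    [[0,0,0],[0,0,0],0.4],
    [[0,0,0],[0,0,0],0.4],
    [[0,0,0],[0,0,0],0.4],
    [[0,0,-15],[0,0,0],0.4],
    [[0,0,-40],[0,0,0],0.4],
    [[0,0,-80],[0,0,0],0.4],
    [[0,0,-120],[0,0,0],0.4],
    [[0,0,-150],[0,0,0],0.4],
    [[0,0,-150],[0,0,0],0.4],
    [[0,0,-150],[0,0,0],0.4],
  ],
  grip_force=20,
)

```text
time: 13.85
ee_pos: [0.5343, 0.187, 0.2784]
tcp_rot: [179.9, -0.0, 90.0]
wrist_force: [-0.4, 0.6, -0.5]
opening: 0.0513
grasp_force: 0.0
```

Run:
```python
from h import *
c=calibration('wrist'); o=telemetry.get_obs(); im,d=camera('wrist'); print({k:np.round(o[k],4) for k in ('time','ee_pos','wrist_force','opening')})
cv2.imwrite('pics/w5.png',im[...,::-1])
P=cloud(c,d,o); S=P-[.5888,.187,0]; H=S[...,2]
m=(H>.133)&(H<.165)&(abs(S[...,1])<.05)&(S[...,0]<0)&(S[...,0]>-.09)
print('grip',m.sum(),cv2.minAreaRect(S[m][:,:2].astype(np.float32)),H[m].max())
p=(abs(S[...,1])<.035)&(S[...,0]>-.03)&(S[...,0]<.05)&(H>.07); Q=S[p]; print('plate',np.linalg.lstsq(np.c_[Q[:,:2],np.ones(len(Q))],Q[:,2],rcond=None)[0])
```

```text
{'time': np.float64(13.85), 'ee_pos': array([0.5343, 0.187 , 0.2784]), 'wrist_force': array([-0.4098,  0.5813, -0.4655]), 'opening': np.float64(0.0513)}
grip 1088 ((-0.050657790154218674, 0.002427332103252411), (0.04943973943591118, 0.013684491626918316), 89.91392517089844) 0.15118790497394402
plate [-2.52797189  1.33202951  0.23833936]
```

View pics/w5.png

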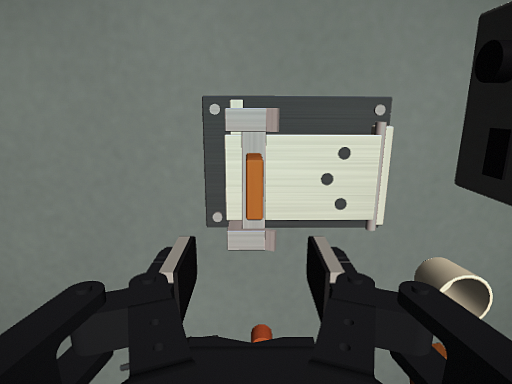

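The bar sits under both hooks with its grip at pixel (254,186). It measures -50.7 mm in x, about 2 mm off the middle and 0.1° off parallel; the grip top at 0.15 m is just above the 0.149 expected under the hooks. The robot is clear, so I'll hand in.

```bash
python3 -c "
from workcell import workorder
print(workorder.job_done())"
```

```text
the job is handed in; nothing more can be done
None
```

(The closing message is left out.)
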